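# Clear the marble jar off the lock box, turn its sticky lock and hold it open

## Robot

A 7-joint arm with a two-finger parallel gripper is mounted at the origin on the work surface. World frame = base frame: x ahead of the robot, y to its left, z up, the work surface at z = 0. Lengths are in m, angles in rad, forces in N, time in s.
With the tool pointing down it reaches from about 0.4 to 0.875 m from the base axis. Payload 4.4 kg.
Tool frame: the origin (TCP) lies at the very end of the fingers, on their centre line; the grasp point (between the pads) lies 19 mm behind it; z points along the fingers, y is the direction in which the jaws open and shut (so a half turn about z gives the same grasp; the last joint's range is limited). The gripper opens to 85 mm and grips with 20 to 120 N. Pads are 22 mm wide; open, the fingers measure 114 mm over their backs; the gripper's body (76 mm by 85 mm) begins 54 mm behind the grasp point. The pads swing forward as they close: fully open they stand 13 mm farther back than shut.
Start: joints at [-1.305, 0.628, 0.038, 1.517, -0.027, 0.996, -0.02], TCP at [0.212, 0.615, 0.231] pointing down, gripper open.
Joint ranges: [-3.06, 3.06], [-0.37, 2.12], [-1.25, 1.32], [0.18, 2.47], [-1.1, 4.24], [0.23, 1.98], [-2.94, 2.94]. Speed limits (rad/s): [2.57, 2.57, 3.14, 3.14, 3.14, 3.14, 3.14].

## Interface

Orientations are given as a unit quaternion [x, y, z, w].
In Python, from station import manip gives the robot as it stands. The module is installed in compiled form; this text tells all that it offers.
- The arm moves only by the tool play_rows, never from a script. Its argument "increments" is text: rows parted by semicolons, each of 7 numbers parted by spaces: the shift along the tool's x, y, z in cm, then the turn, a rotation vector about the tool's x, y, z in rad, then the opening in per cent of the stroke, from 0 (shut) to 100 (fully open). In form: x y z wx wy wz gripper; .... A call has 1 to 12 rows; each row is the pose to reach, as a shift and turn from the pose commanded when the call began, along the tool's axes at that moment; what a row does not reach only later rows make up. A row lasts 1/10 s, in which the tool goes at most 50 mm and 8.59 degrees, less where a joint would pass 70% of its speed; a pose out of reach is approached as far as the arm can. A call with a gripper value outside its range is refused whole. The fingers move at their own pace and stop on an object; "force" is the grip in N (left out, the last holds). Time passes only in rows, so rows that repeat a pose let the fingers close. It gives the time, the measured TCP pose, the force and the opening at its end, in the units of the state.
- manip.read_state(): the state, without advancing time (a new reading comes with each control period).
- manip.snapshot(name): name is "scene" or "side" or "wrist"; returns a dict with "img" (384x512x3 uint8, red, green, blue), "depth" (384x512 float32, m along the optical axis (not along the pixel's ray), 0 where there is no reading), "intrinsics" (3x3 intrinsics, pixels), "R" (3x3) and "t" (3): a world point X has camera coordinates R X + t; the wrist camera has in their place "tool_from_camera" (4x4, takes a point from camera to tool coordinates, whose origin is the TCP and whose axes are the flange's). Camera axes: x right, y down, z forward; pixel columns grow to the right and rows downward; lengths in m; the calibration is good to about 2 mm. A picture is of the moment at which its call begins: read the wrist's pose just before it.
- manip.close_job(): hands the job in, once; it reports no verdict.
The state is a dict: "time_s": time; "q": joint angles; "qd": joint speeds; "effort": joint torques, N m; "tcp_pos": TCP position; "tool_rot": TCP orientation; "contact_force": force on the tool from outside, world axes, zero at the start; "ft_torque": the same for the moment, N m; "grip_width": finger opening in m.
Only numpy, scipy, OpenCV 4.12 (cv2) and the standard library are available. Lean on these libraries where they do the work, as an engineer would, in place of code of your own. Each camera call takes 0.05 s, during which the arm holds its last target. There are 200 camera calls.

## Task

Someone stood the marble jar on the lock in the lid of the small steel box: lift it off and stand it upright on a clear bit of the worktop. Then take the key from the wooden key block, push it down into the lock, working it past the sticky pins until its shoulder is fully home, and only then turn it a quarter turn clockwise (seen from above) to its stop. The lock springs back if released, so finish still gripping the key and holding it fully turned; do not tip the jar over, and leave the other things on the worktop where they are.

Things in the scene. Friction and masses are not known exactly. Their poses are not given: they have to be found in the camera images.
- lockbox: Fixed grey steel box, 130 (x) x 160 (y) mm with a lid (132 x 164 mm) at 80 mm height; origin under its centre. The lock is in the lid, 15 mm from the centre towards the box's -x: a brass cylinder face 29 mm across, in a 56 mm square steel plate whose top is at 84 mm. The box stands to the robot's left or right, the key block on the other side.
- keyhole (a point): Centre of the key slot at the face of the lock cylinder, 82.5 mm above the worktop; z up, x along the slot while locked; it does not turn with the cylinder. Slot 12.4 x 7.4 mm, 30 mm deep, 1.5 mm lead-in chamfer; the key fits either way round. Two spring pins in the slot's narrow ends, 9 and 16 mm down, resist the blade with about 5 to 15 N; push firmly, small twists help.
- plug (a joint): Turn of the lock cylinder: 0 locked (slot along keyhole x), grows as it is turned clockwise seen from above, stop at 1.57 rad (a quarter turn). A spring turns it back when let go, about 0.07 N m at the stop.
- keyblock: Fixed wooden key block, 64 (x) x 50 (y) x 34 mm high, with a loose slot along x in which the key starts upright; origin under its centre.
- key_grip (a point): Centre of the key's black plastic bow (30 mm wide along x, 10 mm thick along y, 36 mm high along z), the place to grip it, across y. The key starts upright, bow up, in the key block, its shoulder on the block's top; it pulls straight up. z points from blade to bow. About 40 g.
- key_shoulder (a point): Underside of the key's shoulder, 28 mm below key_grip. Above it a steel neck 22 x 9 mm, 10 mm high, up to the bow; below it the steel blade, 10 mm wide (x), 5 mm thick (y), 24 mm long with a half-round tip. Fully home, the shoulder rests on the lock's face: this point meets the keyhole point.
- jar_mid (a point): Middle of the closed marble jar, 39 mm above its base: cobalt glass, 48 mm across, 78 mm high with its 45 mm aluminium screw lid (top 18 mm), 0.15 to 0.3 kg. Starts upright on the lock's plate, over the keyhole. z is its upright axis. The worktop straight ahead of the robot, y within 45 mm of 0 and x 0.42 to 0.52 m, is always free.
- jar: The same marble jar; origin at the centre of its base.
- key: The key; origin at the shoulder point (key_shoulder).
- dispenser: Bystander: red plastic tape dispenser, 110 x 46 x 67 mm; origin at the centre of its underside.
- clamp: Bystander: chrome spring clamp lying flat, 125 x 80 x 16 mm; origin at its pivot, at the underside.
- palette: Bystander: round white ceramic paint palette, 140 mm across, 12 mm high; origin at the centre of its underside.
- doll: Bystander: cherry wood peg doll blank, 28 mm across, 62 mm high, upright; origin at its base.
- doll_small: Bystander: smaller peg doll blank, 21 mm across, 47 mm high, upright; origin at its base.
- glue: Bystander: white glue bottle, 44 mm across, 120 mm high; origin at its base.
- spool: Bystander: wooden spool, 36 mm across, 35 mm high; origin at its base.

How it is judged:
By the outcome, as a careful person would: the job done as asked, in the order asked, and still so for the second after the job is handed in, while the arm keeps its last pose, push and grip.
It also fails if it takes over 67 s, if anything falls off the work surface, if the arm or the gripper's body presses on something with over 40 N, if the wrist force passes 120 N, or if a joint passes its speed limit or range.

## Working session

There is one attempt and no reset: what is moved stays moved. The work goes in short steps, Python scripts to look and compute and a tool call to move; the robot and the scene stay as the last step left them, time stands still between calls to the robot, and variables do not carry over. Pictures are saved under pics/ and viewed, about 8 in all and at most 12, crops included, and the job is handed in when it is done.

Besides the shell and the picture viewer there is one more tool, called after "Request:" by a JSON object that holds its "method" and its "body", one argument or row to a line. play_rows: Moves the arm, as the interface text tells. Its arguments: {"type":"object","properties":{"increments":{"type":"string"},"force":{"type":"number"}},"required":["increments"]}

```bash
mkdir -p pics
cat > h.py <<'E'
import numpy as np, cv2
from station import manip
from scipy.spatial.transform import Rotation as Ro
def cloud(s):
    K=s["intrinsics"];d=s["depth"];v,u=np.mgrid[:384,:512]
    P=np.stack([(u-K[0,2])/K[0,0]*d,(v-K[1,2])/K[1,1]*d,d],-1)
    return P
def world(name):
    st=manip.read_state();s=manip.snapshot(name);P=cloud(s)
    if name=="wrist":
        T=np.array(s["tool_from_camera"]);P=P@T[:3,:3].T+T[:3,3]
        W=P@Ro.from_quat(st["tool_rot"]).as_matrix().T+st["tcp_pos"]
    else: W=(P-s["t"])@np.array(s["R"])
    return s,W,s["depth"]>0
def save(n,img,f=1): cv2.imwrite("pics/"+n,cv2.resize(img[...,::-1],None,fx=f,fy=f,interpolation=2))
E
python3 - <<'E'
from h import *
print(manip.read_state())
for n in("scene","side"):
    s,W,m=world(n);save(n+"0.png",s["img"],1.5);np.savez(n+"0.npz",W=W,m=m,img=s["img"])
    print(n,(-np.array(s["R"]).T@s["t"]).round(3))
E
```

```text
{'time_s': 0.0, 'q': array([-1.30478789,  0.62933453,  0.03846092,  1.51838518, -0.02700074,
        0.99628659, -0.01995669]), 'qd': array([ 2.18449049e-04, -7.99792136e-04, -2.46398754e-04, -4.54982212e-04,
       -1.05003499e-03, -3.97131354e-05, -1.03843148e-04]), 'effort': array([-2.56100402e-04, -5.63410199e+01,  1.22635458e+00, -1.93443900e+01,
        1.11240472e-02,  1.07023920e-02, -2.24068691e-05]), 'tcp_pos': array([0.21151792, 0.61395633, 0.23039145]), 'tool_rot': array([ 1.65130728e-01,  9.86271233e-01, -9.37283526e-04, -1.39087514e-04]), 'contact_force': array([-0.16964077, -0.67941037,  0.17796564]), 'ft_torque': array([0.001283  , 0.03561977, 0.02824822]), 'grip_width': 0.08548496831204981}
scene [ 1.304 -0.494  0.827]
side [ 0.102 -0.508  0.992]
```

View pics/scene0.png

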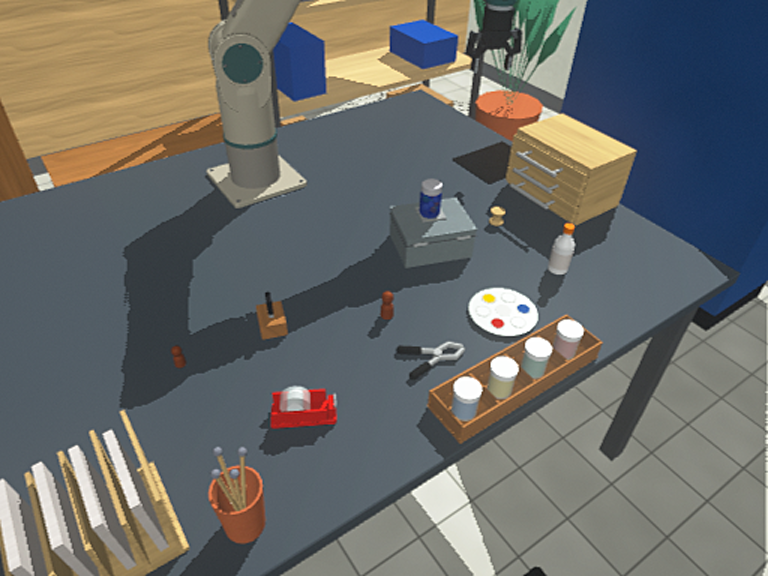

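View pics/side0.png

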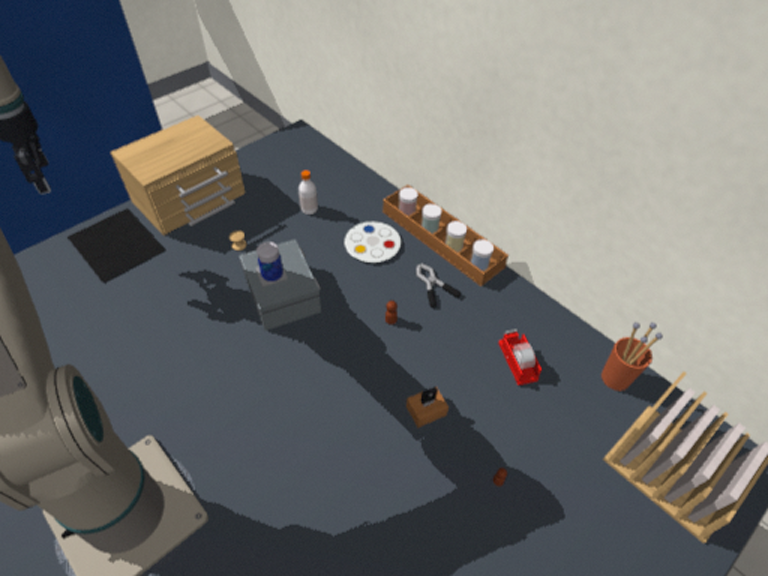

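The scene view has the jar on the box at (430,198), the key block at (270,318) with its key at (268,300), dolls at (387,305) and (179,357), and the spool at (497,215). The side view agrees.

Run:
```python
import numpy as np,cv2
L={n:np.load(n+"0.npz") for n in("scene","side")}
def at(n,u,v,r,zlo,zhi):
    W=L[n]["W"];m=L[n]["m"];u=int(u/1.5);v=int(v/1.5)
    w=W[v-r:v+r+1,u-r:u+r+1].reshape(-1,3);return w[(w[:,2]>zlo)&(w[:,2]<zhi)&m[v-r:v+r+1,u-r:u+r+1].ravel()]
def rect(p):
    c,s,a=cv2.minAreaRect(p[:,:2].astype(np.float32)*1000);return np.round(c,1),np.round(s,1),round(a,1)
A=[("boxlid","scene",430,225,45,.07,.082),("boxlid","side",278,280,45,.07,.082),
("blocktop","scene",270,315,22,.026,.038),("blocktop","side",428,405,22,.026,.038),
("key","scene",268,300,12,.046,.09),("key","side",428,395,12,.046,.09),
("jar","scene",430,198,20,.11,.17),("jar","side",270,262,25,.11,.17),("jartop","scene",430,190,20,.158,.17),("jartop","side",270,255,20,.158,.17),
("spool","scene",497,215,9,.006,.06),("doll","scene",387,305,15,.006,.08),("doll","side",391,312,15,.006,.08),("dollS","scene",179,357,12,.006,.06),("tape","scene",303,405,30,.006,.09),("glue","scene",562,250,25,.01,.14)]
for k,n,*a in A:
    p=at(n,*a)
    if len(p)>4: print(k,n,len(p),rect(p),"zmax",p[:,2].max().round(4),"mean",p.mean(0).round(4))
    else: print(k,n,len(p))
```

```text
boxlid scene 987 (array([490.6, 216.1]), array([165.4, 136.9]), 71.2) zmax 0.0819 mean [0.5007 0.2093 0.0778]
boxlid side 1175 (array([488.9, 215.5]), array([168.6, 132.3]), 71.1) zmax 0.082 mean [0.4851 0.2002 0.0784]
blocktop scene 255 (array([ 527.1, -209.3]), array([49.6, 69.3]), 72.6) zmax 0.0372 mean [ 0.5315 -0.211   0.0319]
blocktop side 281 (array([ 525.7, -210.9]), array([51.4, 65.2]), 71.2) zmax 0.038 mean [ 0.5194 -0.2143  0.0328]
key scene 54 (array([ 528.5, -210.1]), array([10.1, 30.8]), 73.3) zmax 0.0807 mean [ 0.534  -0.2119  0.0697]
key side 85 (array([ 525.2, -210.4]), array([11.4, 29.9]), 72.6) zmax 0.0824 mean [ 0.5227 -0.2118  0.0688]
jar scene 256 (array([478.8, 215.9]), array([46.3, 46.5]), 21.4) zmax 0.1626 mean [0.4849 0.2096 0.1421]
jar side 285 (array([473.2, 214.3]), array([45.8, 46.1]), 36.4) zmax 0.1641 mean [0.4699 0.2074 0.1452]
jartop scene 75 (array([476.3, 215.4]), array([42.9, 40. ]), 7.5) zmax 0.1626 mean [0.4783 0.2157 0.1601]
jartop side 116 (array([473.6, 215.9]), array([41. , 43.3]), 48.8) zmax 0.1641 mean [0.4739 0.2153 0.1604]
spool scene 76 (array([505.4, 411.8]), array([29.7, 32.2]), 46.6) zmax 0.0361 mean [0.5066 0.4103 0.0256]
doll scene 130 (array([630. ,  -3.7]), array([24.7, 21.3]), 55.0) zmax 0.063 mean [ 0.6321 -0.0053  0.0354]
doll side 106 (array([623.2,  -5. ]), array([22. , 24.3]), 42.5) zmax 0.062 mean [ 0.6214 -0.007   0.0368]
dollS scene 84 (array([ 527.4, -395.9]), array([18.3, 13.7]), 74.9) zmax 0.0485 mean [ 0.5285 -0.3954  0.0271]
tape scene 991 (array([ 750.7, -258.9]), array([109.8,  49.7]), 62.9) zmax 0.0682 mean [ 0.7566 -0.2626  0.0328]
glue scene 472 (array([644.4, 499.9]), array([ 87. , 284.8]), 26.1) zmax 0.1199 mean [0.6957 0.4362 0.0536]
```

```bash
cat >> h.py <<'E'
def inc(p,yaw=None):
    "tool-frame shift (cm) and turn to TCP p, pointing down with tool x at world yaw (deg)"
    st=manip.read_state();R=Ro.from_quat(st["tool_rot"])
    x=R.as_matrix()[:,0];y0=np.degrees(np.arctan2(x[1],x[0]))
    if yaw is None: yaw=y0
    T=Ro.from_euler("z",yaw,degrees=True)*Ro.from_quat([1,0,0,0])
    print("t",round(st["time_s"],2),"tcp",np.round(st["tcp_pos"],4),"yaw",round(y0,2),"F",np.round(st["contact_force"],1),"w",round(st["grip_width"],4))
    print("  inc",np.round(R.inv().apply(np.array(p)-st["tcp_pos"])*100,2),np.round((R.inv()*T).as_rotvec(),4))
E
python3 -c "
from h import *
inc([.4745,.2155,.23],161.2)
inc([.4745,.2155,.106],161.2)"
```

```text
t 0.1 tcp [0.2115 0.614  0.2305] yaw 160.99 F [0.4 0.3 0. ] w 0.0855
  inc [-37.85 -29.11   0.1 ] [-0.0017 -0.     -0.0037]
t 0.1 tcp [0.2115 0.614  0.2305] yaw 160.99 F [0.4 0.3 0. ] w 0.0855
  inc [-37.85 -29.09  12.5 ] [-0.0017 -0.     -0.0037]
```

Request:
{"method": "play_rows", "body": {
  "increments": "-4 -3 0 0 0 0 100; -8 -6.2 0 0 0 0 100; -12 -9.2 0 0 0 0 100; -16 -12.3 0 0 0 0 100; -20 -15.4 0 0 0 0 100; -24 -18.5 0 0 0 0 100; -28 -21.5 0 0 0 0 100; -32 -24.6 0 0 0 0 100; -35.5 -27.3 0 0 0 0 100; -37.85 -29.1 0 0 0 -0.004 100; -37.85 -29.1 0 0 0 -0.004 100; -37.85 -29.1 0 0 0 -0.004 100"
}}

```text
time_s: 1.3
tcp_pos: [0.4747, 0.2156, 0.231]
tool_rot: [0.164, 0.986, -0.0, -0.0]
contact_force: [-0.5, 0.5, 0.1]
grip_width: 0.0853
```

```bash
python3 -c "
from h import *
s,W,m=world('wrist');save('w1.png',s['img'],1.5)
q=m&(W[...,2]>.156)&(W[...,2]<.17);p=W[q];c,sz,a=cv2.minAreaRect(p[:,:2].astype(np.float32)*1000);print('jartop',len(p),c,sz,p[:,2].mean())
for lo,hi in((.074,.0815),(.0815,.087)):
  p=W[m&(W[...,2]>lo)&(W[...,2]<hi)]
  if len(p)>9:print(len(p),cv2.minAreaRect(p[:,:2].astype(np.float32)*1000))
inc([.4745,.2155,.106],161.2)"
```

```text
jartop 2677 (475.2037048339844, 218.58363342285156) (44.17048263549805, 44.20629119873047) 0.16110963780905052
16225 ((546.6771240234375, 298.66644287109375), (394.7600402832031, 172.29498291015625), 54.526058197021484)
1160 ((556.9901123046875, 300.325927734375), (382.51873779296875, 130.38058471679688), 52.4153938293457)
t 1.35 tcp [0.4741 0.2168 0.231 ] yaw 161.25 F [ 0.4 -0.7  0.2] w 0.0856
  inc [-0.09 -0.12 12.5 ] [ 0.0001 -0.0012  0.0008]
```

View pics/w1.png

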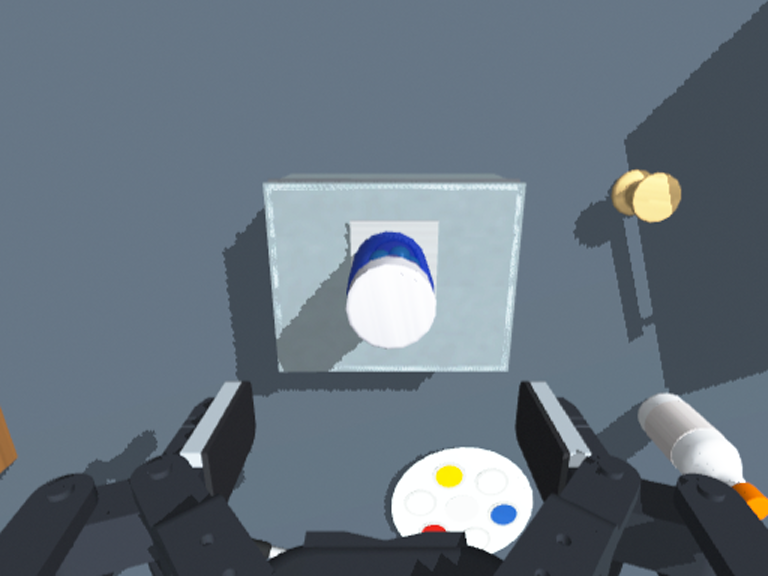

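The wrist view shows the jar lid at (391,305), midway between the fingers, on the plate at (395,265). The box edges run along the tool axes. I'll descend and grip.

Request:
{"method": "play_rows", "body": {
  "increments": "0 0.15 2 0 0 0 100; 0 0.15 4.5 0 0 0 100; 0 0.15 7 0 0 0 100; 0 0.15 9.5 0 0 0 100; 0 0.15 11.5 0 0 0 100; 0 0.15 12.5 0 0 0 100; 0 0.15 12.5 0 0 0 60; 0 0.15 12.5 0 0 0 40; 0 0.15 12.5 0 0 0 40; 0 0.15 12.5 0 0 0 40; 0 0.15 12.5 0 0 0 40; 0 0.15 12.5 0 0 0 40",
  "force": 35
}}

```text
time_s: 2.55
tcp_pos: [0.4758, 0.2181, 0.1074]
tool_rot: [0.163, 0.987, 0.001, 0.001]
contact_force: [-0.5, 1.1, 6.6]
grip_width: 0.0468
```

Request:
{"method": "play_rows", "body": {
  "increments": "0 0 0 0 0 0 40; 0 0 -0.5 0 0 0 40; 0 0 -2 0 0 0 40; 0 0 -4 0 0 0 40; 0 0 -6 0 0 0 40; 0 0 -7 0 0 0 40; 0 0 -7 0 0 0 40"
}}

```text
time_s: 3.25
tcp_pos: [0.476, 0.2178, 0.1775]
tool_rot: [0.163, 0.987, 0.001, 0.001]
contact_force: [-0.4, 0.4, -2.4]
grip_width: 0.047
```

```bash
python3 -c "
from h import *
inc([.47,.0,.177]);inc([.47,.0,.0245])
s,W,m=world('scene');save('s2.png',s['img'][90:220,220:350],4);np.savez('s2.npz',W=W,m=m)
s,W,m=world('side');np.savez('d2.npz',W=W,m=m)
for n in('s2','d2'):
  z=np.load(n+'.npz');W=z['W'];p=W[z['m']&(W[...,2]>.12)&(W[...,2]<.21)&(np.hypot(W[...,0]-.4755,W[...,1]-.218)<.035)];print(len(p),np.percentile(p[:,2],[0,1,2,5,50]))"
```

```text
t 3.25 tcp [0.476  0.2178 0.1775] yaw 161.2 F [-0.4  0.4 -2.4] w 0.047
  inc [-6.450e+00 -2.081e+01  2.000e-02] [0.0019 0.0019 0.    ]
t 3.25 tcp [0.476  0.2178 0.1775] yaw 161.2 F [-0.4  0.4 -2.4] w 0.047
  inc [ -6.42 -20.84  15.27] [0.0019 0.0019 0.    ]
270 [0.15284054 0.15401883 0.15521758 0.15762633 0.18707329]
141 [0.15258518 0.15306689 0.1546322  0.15670891 0.17819075]
```

View pics/s2.png

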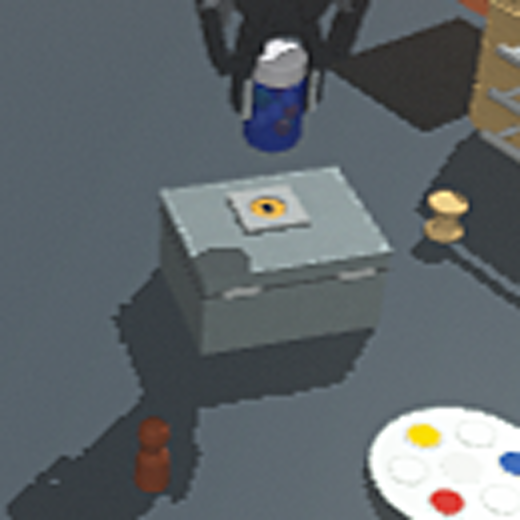

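The jar hangs upright at crop (272,100), clear of the box, and the keyhole now shows at (268,208). I'll carry the jar to the clear area.

Request:
{"method": "play_rows", "body": {
  "increments": "-0.8 -2.5 0 0 0 0 40; -1.8 -6 0 0 0 0 40; -3 -10 0 0 0 0 40; -4.3 -14 0 0 0 0 40; -5.4 -17.5 1 0 0 0 40; -6.1 -19.8 3.5 0 0 0 40; -6.4 -20.8 7 0 0 0 40; -6.4 -20.8 10.5 0 0 0 40; -6.4 -20.8 13 0 0 0 40; -6.4 -20.8 14.5 0 0 0 40; -6.4 -20.8 15 0 0 0 40; -6.4 -20.8 15 0 0 0 40"
}}

```text
time_s: 4.55
tcp_pos: [0.468, -0.0, 0.0253]
tool_rot: [0.163, 0.987, -0.0, -0.001]
contact_force: [-0.3, -1.3, -1.6]
grip_width: 0.0466
```

Request:
{"method": "play_rows", "body": {
  "increments": "0 0 0.05 0 0 0 40; 0 0 0.1 0 0 0 40; 0 0 0.15 0 0 0 40; 0 0 0.15 0 0 0 40"
}}

```text
time_s: 4.95
tcp_pos: [0.4692, 0.0001, 0.0253]
tool_rot: [0.163, 0.987, 0.0, 0.001]
contact_force: [-0.7, 0.0, -2.5]
grip_width: 0.0469
```

Request:
{"method": "play_rows", "body": {
  "increments": "0 0 0.05 0 0 0 40; 0 0 0.1 0 0 0 40; 0 0 0.1 0 0 0 40"
}}

```text
time_s: 5.25
tcp_pos: [0.469, -0.0, 0.0241]
tool_rot: [0.163, 0.987, 0.0, 0.0]
contact_force: [-0.3, -0.7, -1.7]
grip_width: 0.0467
```

Request:
{"method": "play_rows", "body": {
  "increments": "0 0 0.05 0 0 0 40; 0 0 0.1 0 0 0 40; 0 0 0.1 0 0 0 40"
}}

```text
time_s: 5.55
tcp_pos: [0.469, -0.0, 0.0234]
tool_rot: [0.163, 0.987, 0.0, 0.0]
contact_force: [-1.4, -0.3, 4.9]
grip_width: 0.0469
```

Contact with the table. Releasing now, opening gently.

Request:
{"method": "play_rows", "body": {
  "increments": "0 0 0 0 0 0 65; 0 0 0 0 0 0 65; 0 0 0 0 0 0 100; 0 0 0 0 0 0 100; 0 0 0 0 0 0 100; 0 0 -1 0 0 0 100; 0 0 -4 0 0 0 100; 0 0 -8 0 0 0 100; 0 0 -12 0 0 0 100; 0 0 -16 0 0 0 100; 0 0 -19 0 0 0 100; 0 0 -20 0 0 0 100"
}}

```text
time_s: 6.75
tcp_pos: [0.4704, 0.0001, 0.2265]
tool_rot: [0.163, 0.987, 0.001, 0.003]
contact_force: [-0.1, -0.1, 0.2]
grip_width: 0.0855
```

Run:
```python
from h import *
print(manip.read_state()["time_s"],manip.read_state()["tcp_pos"])
for n in("scene","side"):
    s,W,m=world(n);np.savez(n+"3.npz",W=W,m=m,img=s["img"])
    p=W[m&(W[...,2]>.01)&(W[...,2]<.1)&(np.hypot(W[...,0]-.469,W[...,1])<.05)]
    t=p[p[:,2]>.073];print("jar",n,len(p),p[:,2].max(),"top",cv2.minAreaRect(t[:,:2].astype(np.float32)*1000))
    # keyhole: brass pixels
    h=cv2.cvtColor(s["img"],cv2.COLOR_RGB2HSV)
    q=m&(np.hypot(W[...,0]-.4755,W[...,1]-.219)<.03)&(W[...,2]>.06)&(W[...,2]<.095)
    b=q&(h[...,1]>110)&(h[...,2]>80);print("brass",b.sum(),cv2.minAreaRect((W[b][:,:2]*1000).astype(np.float32)) if b.sum()>4 else 0,W[b].mean(0))
    P=W[q&(W[...,2]>.0822)];print("plate",len(P),cv2.minAreaRect((P[:,:2]*1000).astype(np.float32)),P[:,2].mean())
# predict wrist: aim above keyhole so that wrist camera sees it
s=manip.snapshot("wrist");print(np.round(s["tool_from_camera"],3),s["intrinsics"])
inc([.475,.219,.2235],161.2); inc([.527,-.2103,.2235],161.2)
```

```text
6.75 [4.70396677e-01 7.83074247e-05 2.26504683e-01]
jar scene 329 0.07970765571964361 top ((469.66290283203125, -1.249643325805664), (41.50189208984375, 41.392906188964844), 58.783782958984375)
brass 24 ((473.8936462402344, 221.9725341796875), (24.963666915893555, 20.986467361450195), 42.19534683227539) [0.47382072 0.22148498 0.08054768]
plate 53 ((475.2936706542969, 219.46348571777344), (51.34602355957031, 54.73992919921875), 60.441497802734375) 0.08307785061968762
jar side 327 0.08094672807695587 top ((467.7989501953125, -2.7018394470214844), (42.535743713378906, 42.700416564941406), 45.176273345947266)
brass 44 ((476.2165222167969, 222.36219787597656), (26.942583084106445, 24.425392150878906), 17.42697525024414) [0.47454532 0.2221125  0.08138796]
plate 91 ((476.1827087402344, 219.8736572265625), (50.77116394042969, 52.208072662353516), 53.153141021728516) 0.08371281847873874
[[ 0.    -0.946 -0.325  0.083]
 [ 1.     0.     0.     0.   ]
 [-0.    -0.325  0.946 -0.142]
 [ 0.     0.     0.     1.   ]] [[307.81160918   0.         256.58416951]
 [  0.         307.81160918 193.15771016]
 [  0.           0.           1.        ]]
t 6.9 tcp [ 4.686e-01 -1.000e-04  2.230e-01] yaw 161.21 F [-0.1  0.1 -0.7] w 0.0852
  inc [ 6.45 20.94 -0.06] [0.     0.0005 0.0002]
t 6.9 tcp [ 4.686e-01 -1.000e-04  2.230e-01] yaw 161.21 F [-0.1  0.1 -0.7] w 0.0852
  inc [-12.3  -18.02  -0.05] [0.     0.0005 0.0002]
```

The jar stands upright at its new place: top about 80 mm, centre (0.469, -0.002). Next, a close look at the lock.

Request:
{"method": "play_rows", "body": {
  "increments": "0.6 2 0 0 0 0 100; 1.6 5.5 0 0 0 0 100; 2.8 9.5 0 0 0 0 100; 4 13.5 0 0 0 0 100; 5.2 17.5 0 0 0 0 100; 6 19.8 2 0 0 0 100; 6.4 20.9 5 0 0 0 100; 6.4 20.9 8 0 0 0 100; 6.4 20.9 10 0 0 0 100; 6.4 20.9 10.5 0 0 0 100; 6.4 20.9 10.5 0 0 0 100; 6.4 20.9 10.5 0 0 0 100"
}}

```text
time_s: 8.1
tcp_pos: [0.4758, 0.2185, 0.118]
tool_rot: [0.163, 0.987, 0.0, 0.0]
contact_force: [0.3, -0.1, 0.1]
grip_width: 0.0857
```

Run:
```python
from h import *
inc([.475,.22,.118],161.2)
s,W,m=world("wrist");np.savez("w4.npz",W=W,m=m,img=s["img"])
i=np.unravel_index(np.argmin(np.where(m,np.hypot(W[...,0]-.475,W[...,1]-.22)+abs(W[...,2]-.083),9)),m.shape);print(i)
v,u=i;v0,u0=max(v-60,0),max(u-80,0);save("w4.png",s["img"][v0:v0+120,u0:u0+160],5);print(v0,u0)
P=W[m&(np.hypot(W[...,0]-.475,W[...,1]-.22)<.05)&(W[...,2]>.0825)&(W[...,2]<.088)];print("plate",len(P),cv2.minAreaRect((P[:,:2]*1000).astype(np.float32)),P[:,2].mean())
```

```text
t 8.1 tcp [0.4758 0.2185 0.118 ] yaw 161.21 F [ 0.3 -0.1  0.1] w 0.0857
  inc [ 0.12  0.11 -0.  ] [0.0002 0.0001 0.0002]
(np.int64(225), np.int64(258))
165 178
plate 5593 ((474.78594970703125, 221.81521606445312), (56.121978759765625, 56.87240982055664), 71.16741180419922) 0.08342998829258517
```

View pics/w4.png

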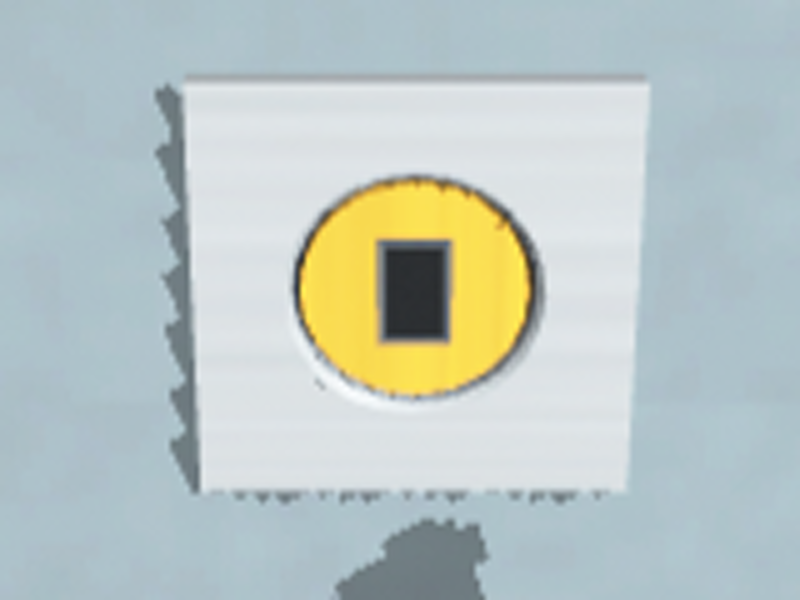

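Run:
```python
from h import *
ts=[];
for k in range(10):
    s=manip.snapshot("wrist");st=manip.read_state();ts.append(st["tcp_pos"])
ts=np.array(ts);p=ts.mean(0);print(p.round(4),ts.std(0).round(4))
T=np.array(s["tool_from_camera"]);K=s["intrinsics"];R=Ro.from_quat(st["tool_rot"]).as_matrix()
def hit(u,v,z):
    d=R@T[:3,:3]@np.array([(u-K[0,2])/K[0,0],(v-K[1,2])/K[1,1],1]);o=R@T[:3,3]+p
    return o+d*(z-o[2])/d[2]
for c in((415,291),(378,291),(452,291),(415,241),(415,342)): print(c,hit(178+c[0]/5-.4,165+c[1]/5-.4,.0825).round(4))
print("tool rel",(R.T@(hit(260.6,222.8,.0825)-p)).round(4))
inc([.527,-.2103,.22],161.6)
print(p)
```

```text
[0.4759 0.2186 0.1184] [0.0002 0.0001 0.0003]
(415, 291) [0.4746 0.2221 0.0825]
(378, 291) [0.4731 0.2177 0.0825]
(452, 291) [0.4761 0.2265 0.0825]
(415, 241) [0.4681 0.2243 0.0825]
(415, 342) [0.4814 0.2198 0.0825]
tool rel [0.0024 0.0029 0.0359]
t 8.65 tcp [0.4756 0.2185 0.1179] yaw 161.21 F [0.1 0.7 0.7] w 0.0852
  inc [-18.68 -38.94 -10.21] [ 0.0002  0.0001 -0.0068]
[0.47594102 0.2186015  0.11840433]
```

Keyhole at (0.4746, 0.2220), from the slot centre at crop (415,291). On to the key.

Request:
{"method": "play_rows", "body": {
  "increments": "0 0 -3.5 0 0 0 100; 0 0 -7.5 0 0 0 100; -1 -2 -10 0 0 0 100; -2.7 -5.5 -10.2 0 0 0 100; -4.6 -9.5 -10.2 0 0 0 100; -6.5 -13.5 -10.2 0 0 0 100; -8.4 -17.5 -10.2 0 0 0 100; -10.3 -21.5 -10.2 0 0 0 100; -12.2 -25.5 -10.2 0 0 0 100; -14.1 -29.5 -10.2 0 0 0 100; -16 -33.5 -10.2 0 0 0 100; -17.5 -36.5 -10.2 0 0 0 100"
}}

```text
time_s: 9.85
tcp_pos: [0.5233, -0.1869, 0.2198]
tool_rot: [0.164, 0.986, -0.001, 0.0]
contact_force: [0.0, 0.0, 0.3]
grip_width: 0.0859
```

```bash
python3 -c "
from h import *
inc([.527,-.2103,.14],161.2)"
```

```text
t 9.85 tcp [ 0.5233 -0.1869  0.2198] yaw 161.06 F [0.  0.  0.3] w 0.0859
  inc [-1.11 -2.09  7.98] [-0.0011  0.0002 -0.0024]
```

Request:
{"method": "play_rows", "body": {
  "increments": "-0.6 -1.2 0 0 0 0 100; -1.1 -2.1 2 0 0 0 100; -1.1 -2.1 5 0 0 0 100; -1.1 -2.1 7.5 0 0 0 100; -1.1 -2.1 8 0 0 0 100; -1.1 -2.1 8 0 0 0 100; -1.1 -2.1 8 0 0 0 100"
}}

```text
time_s: 10.55
tcp_pos: [0.5283, -0.2064, 0.1409]
tool_rot: [0.163, 0.987, 0.0, 0.001]
contact_force: [0.4, 0.5, -0.0]
grip_width: 0.0851
```

Run:
```python
from h import *
inc([.527,-.2103,.14],161.2)
s,W,m=world("wrist");h=W[...,2]
near=m&(np.hypot(W[...,0]-.527,W[...,1]+.21)<.06)
for n,lo,hi in(("keytop",.077,.084),("bow",.05,.077),("block",.031,.037)):
    p=W[near&(h>lo)&(h<hi)];print(n,len(p),cv2.minAreaRect((p[:,:2]*1000).astype(np.float32)) if len(p)>3 else 0,p.mean(0))
save("w5.png",s["img"],1.5)
```

```text
t 10.55 tcp [ 0.5283 -0.2064  0.1409] yaw 161.27 F [ 0.4  0.5 -0. ] w 0.0851
  inc [-0.   -0.41  0.09] [0.0003 0.0017 0.0012]
keytop 520 ((525.74462890625, -208.632568359375), (10.047968864440918, 29.633464813232422), 71.43932342529297) [ 0.52557903 -0.20839538  0.07902801]
bow 172 ((524.9255981445312, -208.3533172607422), (10.342119216918945, 28.169755935668945), 71.44119262695312) [ 0.51436919 -0.20473829  0.0656392 ]
block 3561 ((526.4415283203125, -208.73953247070312), (49.975006103515625, 64.67606353759766), 72.81822204589844) [ 0.52294781 -0.2072738   0.03338114]
```

View pics/w5.png

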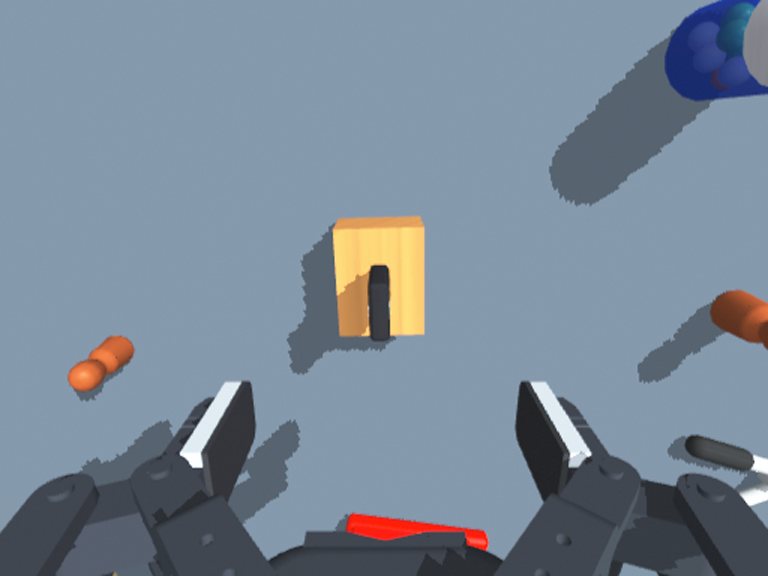

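The key bow is at (379,302), aligned with the jaws and about 2.5 mm off centre. Descending and gripping.

Request:
{"method": "play_rows", "body": {
  "increments": "0.15 -0.25 2 0 0 0 100; 0.15 -0.25 5 0 0 0 100; 0.15 -0.25 8 0 0 0 70; 0.15 -0.25 9.4 0 0 0 50; 0.15 -0.25 9.8 0 0 0 35; 0.15 -0.25 9.8 0 0 0 20; 0.15 -0.25 9.8 0 0 0 0; 0.15 -0.25 9.8 0 0 0 0; 0.15 -0.25 9.8 0 0 0 0; 0.15 -0.25 9.8 0 0 0 0; 0.15 -0.25 9.8 0 0 0 0",
  "force": 80
}}

```text
time_s: 11.7
tcp_pos: [0.5262, -0.2091, 0.0432]
tool_rot: [0.163, 0.987, -0.0, 0.001]
contact_force: [-0.3, 0.8, 6.5]
grip_width: 0.0093
```

Run:
```python
from h import *
ts=[]
for k in range(4):
    manip.snapshot("wrist");ts.append(manip.read_state()["tcp_pos"])
print(np.mean(ts,0).round(4));inc([.527,-.2103,.14],161.2)
```

```text
[ 0.5263 -0.2091  0.0432]
t 11.9 tcp [ 0.5262 -0.2091  0.0432] yaw 161.21 F [-0.7  0.1  6.8] w 0.0094
  inc [-0.14 -0.09 -9.68] [-0.      0.0026  0.0002]
```

Request:
{"method": "play_rows", "body": {
  "increments": "0 0 -1 0 0 0 0; 0 0 -3 0 0 0 0; 0 0 -6 0 0 0 0; 0 0 -10 0 0 0 0; 0 0 -13 0 0 0 0; 0 0 -14 0 0 0 0; 0 0 -14 0 0 0 0; 0 0 -14 0 0 0 0"
}}

```text
time_s: 12.7
tcp_pos: [0.5243, -0.2085, 0.181]
tool_rot: [0.163, 0.987, 0.0, -0.001]
contact_force: [-0.7, -0.2, -1.6]
grip_width: 0.0093
```

Run:
```python
from h import *
inc([.4746,.222,.183],161.2)
s,W,m=world("wrist");save("w6.png",s["img"][150:384,150:362],3)
```

```text
t 12.7 tcp [ 0.5243 -0.2085  0.181 ] yaw 161.21 F [-0.7 -0.2 -1.6] w 0.0093
  inc [18.57 39.16 -0.17] [-0.0001 -0.0017  0.0002]
```

View pics/w6.png

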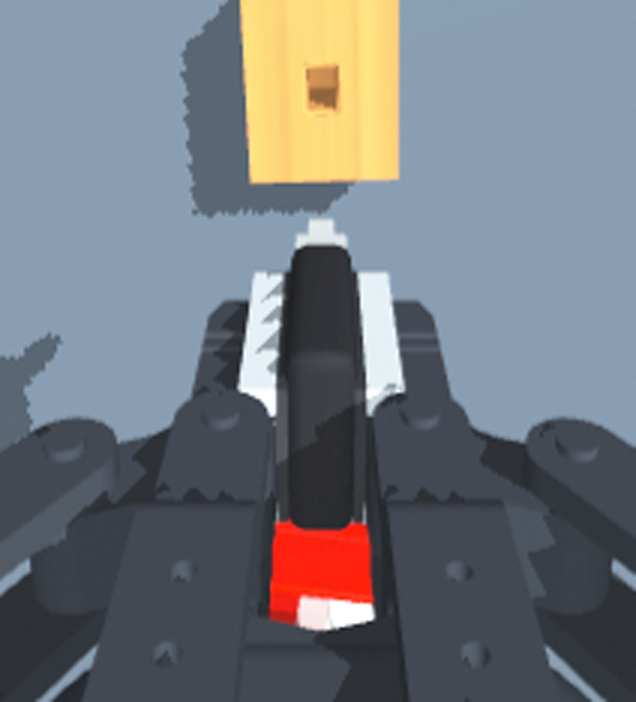

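The key is gripped straight and central in y, with the blade tip at crop (320,222). I'll work out its x offset from the top edges at rows ~355 and ~527.

Run:
```python
from h import *
ts=[]
for k in range(4):
    s=manip.snapshot("wrist");ts.append(manip.read_state()["tcp_pos"])
print(np.mean(ts,0).round(4))
T=np.array(s["tool_from_camera"]);K=s["intrinsics"]
def hit(u,v,z):
    d=T[:3,:3]@np.array([(u-K[0,2])/K[0,0],(v-K[1,2])/K[1,1],1]);return (T[:3,3]+d*(z-T[2,3])/d[2]).round(4)
for n,v,z in(("topfront",355,-.0368),("topback",527,-.0368),("bowbottomfront",246,-.0008),("neck",234,.0092),("neck top",247,-.0008)): print(n,hit(150+320/3,150+v/3-.3,z))
inc([.4746,.222,.183],161.2)
P=cloud(s)@T[:3,:3].T+T[:3,3];q=(s["depth"]>0)&(abs(P[...,1])<.004)&(abs(P[...,0])<.03)&(P[...,2]>-.06)&(P[...,2]<.03)
p=P[q];t=p[abs(p[:,2]+.0368)<.003];print("depth top",len(t),t.min(0),t.max(0));f=p[p[:,2]>-.03];print("front",len(f),np.median(f,0))
```

```text
[ 0.5242 -0.2084  0.1803]
topfront [ 0.0159  0.0003 -0.0368]
topback [-0.0121  0.0004 -0.0368]
bowbottomfront [ 0.0141  0.0004 -0.0008]
neck [0.0116 0.0004 0.0092]
neck top [ 0.014   0.0004 -0.0008]
t 12.95 tcp [ 0.5245 -0.2085  0.1805] yaw 161.22 F [-1.1 -0.3  0.2] w 0.0089
  inc [18.58 39.15 -0.2 ] [ 0.0001 -0.0025  0.0003]
depth top 1165 [-0.01516477 -0.00399507 -0.03773133] [ 0.01555631  0.00394555 -0.033822  ]
front 613 [ 1.48357333e-02  4.96705256e-05 -1.53994754e-02]
```

Request:
{"method": "play_rows", "body": {
  "increments": "1 2 0 0 0 0 0; 2.6 5.5 0 0 0 0 0; 4.4 9.3 0 0 0 0 0; 6.2 13.1 0 0 0 0 0; 8 16.9 0 0 0 0 0; 9.8 20.7 0 0 0 0 0; 11.6 24.5 0 0 0 0 0; 13.4 28.3 0 0 0 0 0; 15.2 32.1 0 0 0 0 0; 16.8 35.5 0 0 0 0 0; 18 38 0 0 0 0 0; 18.5 39.1 0 0 0 0 0"
}}

```text
time_s: 14.15
tcp_pos: [0.4749, 0.2245, 0.1813]
tool_rot: [0.161, 0.987, 0.001, -0.001]
contact_force: [-0.3, 0.2, -0.7]
grip_width: 0.0092
```

Run:
```python
from h import *
ts=[]
for k in range(5):
    manip.snapshot("wrist");ts.append(manip.read_state()["tcp_pos"])
print(np.mean(ts,0).round(4));inc([.4746,.222,.12],161.2)
```

```text
[0.4757 0.2211 0.1814]
t 14.4 tcp [0.4762 0.2186 0.1815] yaw 161.06 F [-0.5 -0.3 -0.8] w 0.0092
  inc [0.26 0.28 6.15] [-0.0019  0.0001 -0.0024]
```

Request:
{"method": "play_rows", "body": {
  "increments": "0.1 0.1 0 0 0 0 0; 0.26 0.28 2 0 0 -0.002 0; 0.26 0.28 4 0 0 -0.002 0; 0.26 0.28 5 0 0 -0.002 0; 0.26 0.28 5.3 0 0 -0.002 0; 0.26 0.28 5.3 0 0 -0.002 0; 0.26 0.28 5.3 0 0 -0.002 0"
}}

```text
time_s: 15.1
tcp_pos: [0.4749, 0.2246, 0.1295]
tool_rot: [0.162, 0.987, 0.0, 0.001]
contact_force: [-0.8, 0.2, -1.0]
grip_width: 0.0094
```

Run:
```python
from h import *
ts=[]
for k in range(5):
    s=manip.snapshot("wrist");ts.append(manip.read_state()["tcp_pos"])
print(np.round(ts,4));inc([.4746,.222,.0917],161.2)
save("w7.png",s["img"][150:310,150:362],3.7)
```

```text
[[0.475  0.2247 0.1296]
 [0.4749 0.2247 0.1295]
 [0.4748 0.2247 0.1295]
 [0.4747 0.2247 0.1294]
 [0.4746 0.2247 0.1293]]
t 15.35 tcp [0.4746 0.2247 0.1293] yaw 161.33 F [ 0.4 -1.   0.7] w 0.0088
  inc [-0.08 -0.26  3.76] [0.0007 0.0006 0.0023]
```

View pics/w7.png

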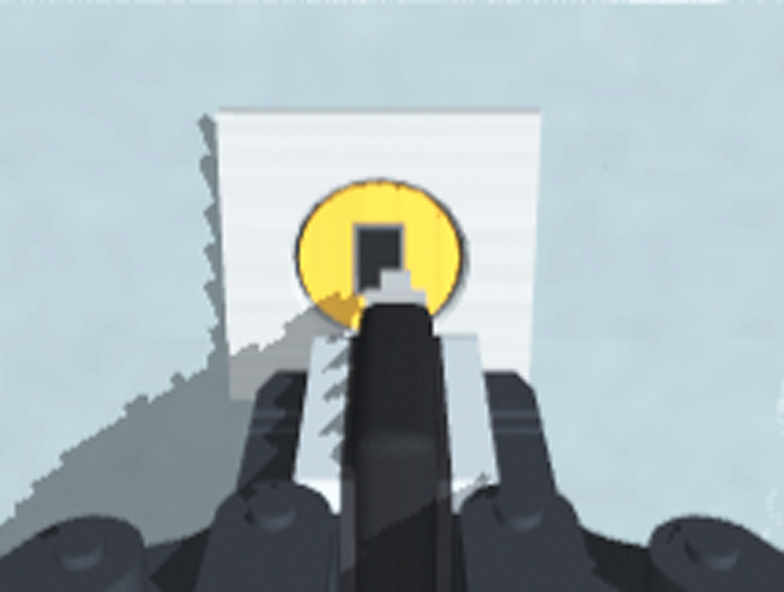

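The blade is at crop (396,283) and the slot at (379,258). The blade is ~2.6 mm too far in +y, agreeing with the TCP reading. Correcting.

Request:
{"method": "play_rows", "body": {
  "increments": "-0.05 -0.15 0 0 0 0.002 0; -0.1 -0.26 0 0 0 0.002 0; -0.1 -0.26 0 0 0 0.002 0; -0.1 -0.26 0 0 0 0.002 0; -0.1 -0.26 0.3 0 0 0.002 0; -0.1 -0.26 0.5 0 0 0.002 0; -0.1 -0.26 0.5 0 0 0.002 0; -0.1 -0.26 0.5 0 0 0.002 0; -0.1 -0.26 0.5 0 0 0.002 0"
}}

```text
time_s: 16.25
tcp_pos: [0.4745, 0.2218, 0.1238]
tool_rot: [0.163, 0.987, -0.0, -0.0]
contact_force: [0.5, 0.2, -0.2]
grip_width: 0.009
```

Run:
```python
from h import *
ts=[]
for k in range(4):
    s=manip.snapshot("wrist");ts.append(manip.read_state()["tcp_pos"])
print(np.round(ts,4));inc([.4748,.222,.0917],161.2)
save("w8.png",s["img"][190:260,210:300],7)
```

```text
[[0.4745 0.2218 0.1238]
 [0.4745 0.2218 0.1238]
 [0.4745 0.2218 0.1239]
 [0.4745 0.2218 0.1239]]
t 16.45 tcp [0.4745 0.2218 0.1239] yaw 161.22 F [ 0.3 -0.1 -0.4] w 0.0087
  inc [-0.02  0.03  3.22] [0.0001 0.0001 0.0003]
```

View pics/w8.png

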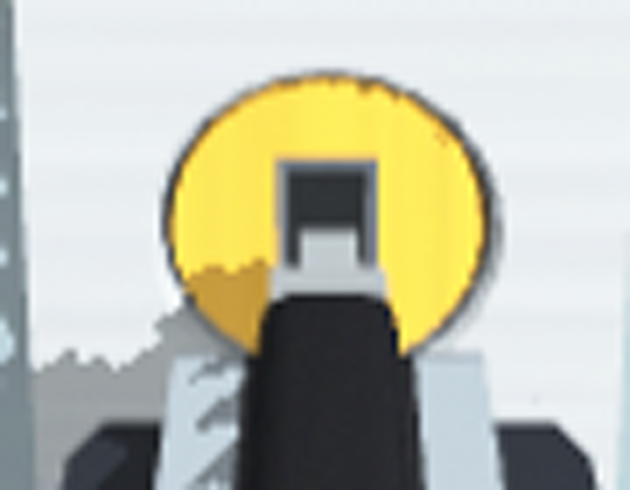

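The blade (328,245) is now centred on the slot (328,215). Starting the insertion.

Request:
{"method": "play_rows", "body": {
  "increments": "0 0 0.3 0 0 0 0; 0 0 0.6 0 0 0 0; 0 0 0.9 0 0 0 0; 0 0 1.2 0 0 0 0; 0 0 1.5 0 0 0 0; 0 0 1.5 0 0 0 0"
}}

```text
time_s: 17.05
tcp_pos: [0.4741, 0.2216, 0.1083]
tool_rot: [0.163, 0.987, -0.0, -0.0]
contact_force: [0.7, -0.1, -0.0]
grip_width: 0.0093
```

It's in the slot, 7 mm deep, with no contact force. Now past the pins with small twists.

Request:
{"method": "play_rows", "body": {
  "increments": "0 0 0.2 0 0 0.03 0; 0 0 0.4 0 0 -0.03 0; 0 0 0.6 0 0 0.03 0; 0 0 0.8 0 0 -0.03 0; 0 0 1 0 0 0 0; 0 0 1 0 0 0 0"
}}

```text
time_s: 17.65
tcp_pos: [0.4746, 0.222, 0.099]
tool_rot: [0.165, 0.986, 0.0, 0.0]
contact_force: [-0.9, -0.8, 0.5]
grip_width: 0.009
```

Request:
{"method": "play_rows", "body": {
  "increments": "0 0 0.15 0 0 0.03 0; 0 0 0.3 0 0 -0.03 0; 0 0 0.45 0 0 0.03 0; 0 0 0.6 0 0 -0.03 0; 0 0 0.75 0 0 0 0; 0 0 0.75 0 0 0 0"
}}

```text
time_s: 18.25
tcp_pos: [0.4752, 0.2221, 0.0917]
tool_rot: [0.165, 0.986, 0.001, 0.001]
contact_force: [-0.5, 0.6, 4.5]
grip_width: 0.0091
```

Run:
```python
from h import *
for k in range(3): s=manip.snapshot("wrist")
inc([.4747,.222,.0917],161.2)
T=np.array(s["tool_from_camera"])
P=cloud(s)@T[:3,:3].T+T[:3,3];q=(s["depth"]>0)&(abs(P[...,1])<.004)&(abs(P[...,0])<.03)&(P[...,2]>-.06)&(P[...,2]<-.025)
z=P[q][:,2];print("bow top tool z",np.percentile(z,[1,5,20,50]).round(4))
save("w9.png",s["img"][190:260,210:300],7)
```

```text
t 18.4 tcp [0.4752 0.2221 0.0916] yaw 161.07 F [0.2 0.3 5.5] w 0.0091
  inc [ 0.04 -0.02 -0.01] [ 0.0012  0.0011 -0.0023]
bow top tool z [-0.0372 -0.0368 -0.0363 -0.0358]
```

View pics/w9.png

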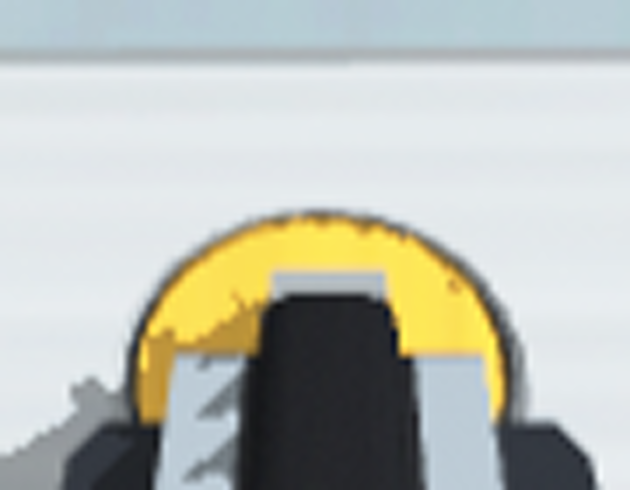

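The neck is on the cylinder face and the key hasn't slipped in the jaws. I'll push firmly to confirm it bottoms out.

Request:
{"method": "play_rows", "body": {
  "increments": "0 0 0.1 0 0 0.03 0; 0 0 0.2 0 0 -0.03 0; 0 0 0.2 0 0 0 0; 0 0 0.2 0 0 0 0"
}}

```text
time_s: 18.8
tcp_pos: [0.4753, 0.2222, 0.0914]
tool_rot: [0.164, 0.986, 0.001, 0.001]
contact_force: [-2.6, -0.8, 22.2]
grip_width: 0.0093
```

Request:
{"method": "play_rows", "body": {
  "increments": "0 0 0.1 0 0 0.03 0; 0 0 0.15 0 0 -0.03 0; 0 0 0.15 0 0 0.03 0; 0 0 0.15 0 0 0 0"
}}

```text
time_s: 19.2
tcp_pos: [0.4754, 0.2221, 0.0912]
tool_rot: [0.165, 0.986, 0.001, 0.001]
contact_force: [-5.9, -2.4, 34.1]
grip_width: 0.0088
```

Run:
```python
from h import *
for k in range(3): s=manip.snapshot("wrist")
inc([.4747,.222,.0917],161.2)
T=np.array(s["tool_from_camera"])
P=cloud(s)@T[:3,:3].T+T[:3,3];q=(s["depth"]>0)&(abs(P[...,1])<.004)&(abs(P[...,0])<.03)&(P[...,2]>-.06)&(P[...,2]<-.025)
z=P[q][:,2];print("bow top tool z",np.percentile(z,[1,5,20,50]).round(4))
```

```text
t 19.35 tcp [0.4754 0.2222 0.0911] yaw 161.11 F [-4.8 -1.9 34.6] w 0.009
  inc [ 0.06 -0.04 -0.06] [ 0.002   0.0025 -0.0016]
bow top tool z [-0.0372 -0.0368 -0.0364 -0.0358]
```

Stiff stop: 35 N with no further travel, so the shoulder is home. Easing the push, then the quarter turn clockwise (+z of the tool).

Request:
{"method": "play_rows", "body": {
  "increments": "0 0 -0.2 0 0 0 0; 0 0 -0.2 0 0 0.06 0; 0 0 -0.2 0 0 0.18 0; 0 0 -0.2 0 0 0.3 0; 0 0 -0.2 0 0 0.42 0; 0 0 -0.2 0 0 0.54 0; 0 0 -0.2 0 0 0.66 0; 0 0 -0.2 0 0 0.78 0; 0 0 -0.2 0 0 0.78 0"
}}

```text
time_s: 20.25
tcp_pos: [0.4752, 0.2212, 0.0914]
tool_rot: [0.528, 0.849, 0.0, 0.001]
contact_force: [-2.0, -2.4, 18.9]
grip_width: 0.009
```

```bash
python3 -c "
from h import *
inc([.4747,.222,.0912],161.2-90);st=manip.read_state();print(st['ft_torque'],st['q'])"
```

```text
t 20.25 tcp [0.4752 0.2212 0.0914] yaw 116.23 F [-2.  -2.4 18.9] w 0.009
  inc [ 0.09 -0.01  0.02] [1.80e-03 4.00e-04 7.86e-01]
[-0.55032057  0.52331517  0.01201038] [-0.56848032  0.66352544  0.11817184  1.99284461 -0.15218942  0.49199451
  0.11690967]
```

Request:
{"method": "play_rows", "body": {
  "increments": "0 0 0 0 0 0.12 0; 0 0 0 0 0 0.24 0; 0 0 0 0 0 0.36 0; 0 0 0 0 0 0.48 0; 0 0 0 0 0 0.6 0; 0 0 0 0 0 0.7 0; 0 0 0 0 0 0.78 0; 0 0 0 0 0 0.82 0; 0 0 0 0 0 0.82 0; 0 0 0 0 0 0.82 0"
}}

```text
time_s: 21.25
tcp_pos: [0.4746, 0.2207, 0.0914]
tool_rot: [0.822, 0.569, 0.0, 0.0]
contact_force: [-4.3, -2.6, 19.5]
grip_width: 0.0093
```

```bash
python3 -c "
from h import *
for k in range(3): s=manip.snapshot('wrist')
inc([.4747,.222,.0912],161.2-90);st=manip.read_state();print(st['ft_torque'],st['q'])"
```

```text
t 21.4 tcp [0.4746 0.2207 0.0914] yaw 69.39 F [-2.5 -3.1 19.9] w 0.009
  inc [ 0.12 -0.04  0.02] [ 0.0003 -0.0001 -0.0316]
[-0.7357164   0.81412633  0.07553648] [-0.71085766  0.68710005  0.33783391  1.99782645 -0.43214196  0.52555511
 -0.42579759]
```

Request:
{"method": "play_rows", "body": {
  "increments": "0 0 0 0 0 0.03 0; 0 0 0 0 0 0.06 0; 0 0 0 0 0 0.06 0; 0 0 0 0 0 0.06 0"
}}

```text
time_s: 21.8
tcp_pos: [0.4746, 0.2208, 0.0914]
tool_rot: [0.839, 0.544, 0.0, 0.0]
contact_force: [-2.2, -2.9, 19.4]
grip_width: 0.0092
```

```bash
python3 -c "
from h import *
for k in range(3): s=manip.snapshot('wrist')
inc([.4747,.222,.0912],161.2-90);st=manip.read_state();print(st['ft_torque'],st['q'])
save('w10.png',s['img'][150:384,150:362],2.5)
s=manip.snapshot('scene');save('s10.png',s['img'][80:280,100:400],2.6)"
```

```text
t 21.95 tcp [0.4746 0.2208 0.0914] yaw 65.97 F [-3.7 -2.4 19.6] w 0.0091
  inc [ 0.12 -0.04  0.02] [ 0.0002 -0.0002 -0.0914]
[-0.66284403  0.86255932  0.06725882] [-0.72121603  0.6897821   0.35402468  1.99807382 -0.45189778  0.52954572
 -0.46632397]
```

View pics/w10.png

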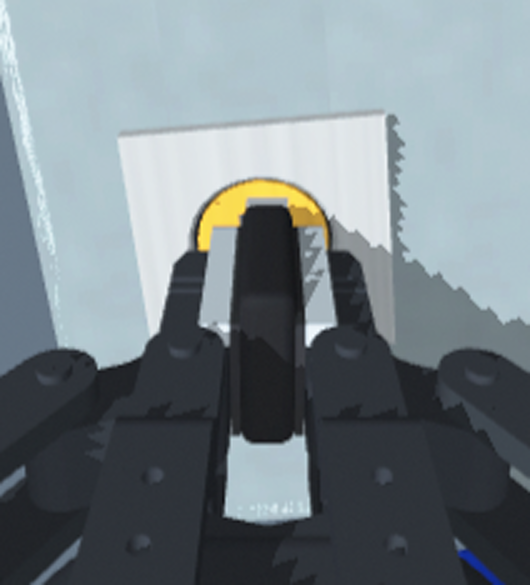

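View pics/s10.png

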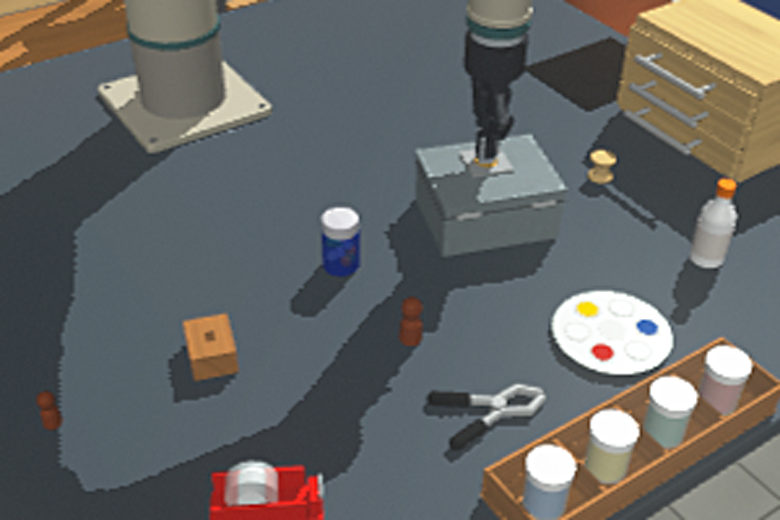

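The jar is upright at (340,240) and the bystanders are in place. The tool has turned 95°, but the blade has play in the slot (up to ~14°), so I'll keep turning until the torque jumps at the stop.

Request:
{"method": "play_rows", "body": {
  "increments": "0 0 0 0 0 0.04 0; 0 0 0 0 0 0.08 0; 0 0 0 0 0 0.08 0; 0 0 0 0 0 0.08 0"
}}

```text
time_s: 22.4
tcp_pos: [0.4744, 0.2211, 0.0914]
tool_rot: [0.86, 0.511, 0.0, -0.0]
contact_force: [-3.7, -2.6, 21.0]
grip_width: 0.0091
```

```bash
cat > c.py <<'E'
from h import *
t=[]
for k in range(4): s=manip.snapshot('wrist');t.append(manip.read_state()['ft_torque'])
print(np.mean(t,0).round(4));inc([.4747,.222,.0912],161.2-90)
T=np.array(s["tool_from_camera"]);P=cloud(s)@T[:3,:3].T+T[:3,3];q=(s["depth"]>0)&(P[...,2]>-.039)&(P[...,2]<-.0345)&(abs(P[...,1])<.012)&(abs(P[...,0])<.02)
print("bow top in tool",cv2.minAreaRect((P[q][:,:2]*1000).astype(np.float32)))
E
python3 c.py
```

```text
[-0.5373  0.9689  0.0888]
t 22.6 tcp [0.4744 0.2211 0.0914] yaw 61.39 F [-3.7 -2.7 20.4] w 0.009
  inc [ 0.1  -0.02  0.02] [-0.0003 -0.0004 -0.1712]
bow top in tool ((1.9309196472167969, -2.200532913208008), (29.873905181884766, 22.845664978027344), 12.70050048828125)
```

Request:
{"method": "play_rows", "body": {
  "increments": "0 0 0 0 0 0.04 0; 0 0 0 0 0 0.08 0; 0 0 0 0 0 0.08 0; 0 0 0 0 0 0.08 0"
}}

```text
time_s: 23.0
tcp_pos: [0.4742, 0.2214, 0.0914]
tool_rot: [0.88, 0.476, 0.0, -0.0]
contact_force: [-4.8, -1.9, 20.1]
grip_width: 0.0088
```

```bash
python3 c.py
```

```text
[-0.3984  1.043   0.0797]
t 23.2 tcp [0.4742 0.2213 0.0914] yaw 56.82 F [-4.4 -2.  20.7] w 0.0089
  inc [0.08 0.01 0.02] [-0.0008 -0.0006 -0.251 ]
bow top in tool ((1.9779834747314453, 2.666865348815918), (22.552183151245117, 29.612031936645508), 75.6614990234375)
```

Request:
{"method": "play_rows", "body": {
  "increments": "0 0 0 0 0 0.04 0; 0 0 0 0 0 0.08 0; 0 0 0 0 0 0.08 0; 0 0 0 0 0 0.08 0"
}}

```text
time_s: 23.6
tcp_pos: [0.474, 0.2217, 0.0914]
tool_rot: [0.898, 0.44, -0.0, -0.001]
contact_force: [-5.5, -0.3, 20.4]
grip_width: 0.0091
```

```bash
python3 c.py; python3 -c "
from h import *
s=manip.snapshot('wrist');save('w11.png',s['img'][150:384,150:362],2.5)"
```

```text
[-0.2535  1.108   0.0864]
t 23.8 tcp [0.474  0.2217 0.0914] yaw 52.25 F [-3.9 -0.9 21. ] w 0.0091
  inc [0.07 0.04 0.02] [-0.0013 -0.0008 -0.3308]
bow top in tool ((2.295945167541504, -2.2411937713623047), (30.1650390625, 22.97750473022461), 13.875269889831543)
```

```bash
cat > e.py <<'E'
from h import *
s=manip.snapshot('wrist');T=np.array(s["tool_from_camera"]);P=cloud(s)@T[:3,:3].T+T[:3,3]
g=cv2.cvtColor(s["img"],cv2.COLOR_RGB2HSV)[...,2]
dark=(g<60)&(s["depth"]>0)&(P[...,2]>-.0385)&(P[...,2]<-.034)&(abs(P[...,1])<.009)&(P[...,0]>-.014)&(P[...,0]<.0145)
v,u=np.where(dark);rows=[]
for r in np.unique(v):
    y=P[r,u[v==r],1];x=P[r,u[v==r],0]
    if len(y)>8: rows.append((x.mean(),y.mean(),y.min(),y.max()))
r=np.array(rows);print(len(r),"mid slope deg",np.degrees(np.polyfit(r[:,0],r[:,1],1)[0]).round(2),"minedge",np.degrees(np.polyfit(r[:,0],r[:,2],1)[0]).round(2),"max",np.degrees(np.polyfit(r[:,0],r[:,3],1)[0]).round(2),r[::4].round(4))
# neck: rows' mid column against front of bow
z=P[...,2];
nk=(s["depth"]>0)&(z>-.002)&(z<.0095)&(P[...,0]>.008)&(P[...,0]<.014)&(abs(P[...,1])<.007);print("neck pts",nk.sum(),P[nk].mean(0).round(4))
# brass-coloured vs dark/grey map near the neck
c=s["img"][205:262,225:290].astype(int)
for row in c[::3]: print("".join("B" if p[0]>170 and p[2]<120 else "b" if p[0]>p[2]*1.4 else "#" if p.sum()<220 else "." if p.sum()>540 else "+" for p in row))
E
python3 e.py
```

```text
56 mid slope deg 1.27 minedge 0.25 max 1.82 [[ 0.0142  0.0009 -0.0038  0.005 ]
 [ 0.013   0.0006 -0.0043  0.0059]
 [ 0.0111  0.0006 -0.005   0.0062]
 [ 0.0095 -0.0002 -0.005   0.0047]
 [ 0.0075 -0.0002 -0.0051  0.0047]
 [ 0.0057  0.0002 -0.0062  0.007 ]
 [ 0.0037  0.0004 -0.0055  0.0063]
 [ 0.0017  0.0004 -0.0055  0.0064]
 [-0.0003  0.0004 -0.0056  0.0064]
 [-0.0022  0.0004 -0.0056  0.0064]
 [-0.0044 -0.0004 -0.0056  0.0048]
 [-0.0064 -0.0004 -0.0057  0.0049]
 [-0.0084 -0.0002 -0.0053  0.0049]
 [-0.0105  0.0004 -0.0036  0.0045]]
neck pts 114 [ 0.0119 -0.      0.0083]
....+++..........................................................
.................................................................
.................................................................
.................................................................
.................................................................
.................................................................
.....................++++BbbBBBBBBBBBb+++........................
...............++bBBBBBBBBBBBBBBBBBBBBBBBBBBBb+..................
...........++bBBBBBBBBBB++++++++++++++++BBBBBBBBBBb..............
........++bBBBBBBBBBBBBb+++###########++BBBBBBBBBBBBbb+++........
......++bbBBBBBBBBBBBBb##################bBBBBBBBBBBBBbb+++++++++
....++#BBBBBBBBBBBBBBBb###################BBBBBBBBBBBBBBb#+++++++
...++#BBBB++++++++++########################++++++++++BBBb#++++++
..+++#BBB+++++++++++########################+++++++++++BBBb++++++
..++#bBBB+++++++++++#########################++++++++++BBBb++++++
++++##bb+++++++++++##########################+++++++++++bb####+++
########+++++++++++##########################+++++++++++#########
#######++++++++++++##########################++++++++++++########
#######++++++++++++###########################+++++++++++########
```

Request:
{"method": "play_rows", "body": {
  "increments": "0 0 0 0 0 0.05 0; 0 0 0 0 0 0.1 0; 0 0 0 0 0 0.1 0; 0 0 0 0 0 0.1 0"
}}

```text
time_s: 24.3
tcp_pos: [0.4739, 0.2219, 0.0914]
tool_rot: [0.919, 0.395, -0.0, -0.001]
contact_force: [-5.2, -1.8, 21.0]
grip_width: 0.0091
```

```bash
python3 c.py; python3 e.py|head -1
```

```text
[-0.1912  1.1463  0.1891]
t 24.5 tcp [0.4739 0.2219 0.0914] yaw 46.55 F [-5.  -0.9 20.9] w 0.0092
  inc [0.06 0.05 0.02] [-0.0016 -0.0008 -0.4302]
bow top in tool ((2.0536766052246094, 2.7679176330566406), (22.83159065246582, 30.658464431762695), 75.70354461669922)
55 mid slope deg 0.12 minedge -0.51 max 0.96 [[ 0.0141 -0.0002 -0.0043  0.005 ]
```

The torque jumped from 0.086 to 0.189 N m, so the stop is reached. A bit more to confirm.

Request:
{"method": "play_rows", "body": {
  "increments": "0 0 0 0 0 0.03 0; 0 0 0 0 0 0.05 0; 0 0 0 0 0 0.05 0; 0 0 0 0 0 0.05 0"
}}

```text
time_s: 24.95
tcp_pos: [0.4739, 0.2219, 0.0914]
tool_rot: [0.928, 0.372, -0.0, -0.001]
contact_force: [-4.5, -1.0, 21.8]
grip_width: 0.0092
```

```bash
python3 c.py; python3 e.py|head -1
```

```text
[-0.1277  1.1661  0.2595]
t 25.15 tcp [0.4739 0.2219 0.0914] yaw 43.71 F [-4.7 -0.4 20.3] w 0.009
  inc [0.06 0.05 0.02] [-0.0016 -0.0009 -0.4798]
bow top in tool ((1.9905500411987305, -2.348020553588867), (29.864330291748047, 23.04935073852539), 13.571731567382812)
55 mid slope deg -0.01 minedge -0.36 max 0.59 [[ 0.0141 -0.     -0.0043  0.0046]
```

Torque is still climbing against the stop (0.26 N m), the push is 20 N, and the shoulder is seated. Final check of the jar and bystanders, then hand in.

Run:
```python
from h import *
a=np.load("side0.npz");s,W,m=world("side");A=a["W"]
for n,x,y,r in(("doll",.626,-.005,.03),("dollS",.527,-.396,.025),("tape",.75,-.26,.08),("spool",.505,.411,.035),("block",.526,-.21,.045),("jar",.469,0,.04)):
    f=lambda W,m:W[m&(np.hypot(W[...,0]-x,W[...,1]-y)<r)&(W[...,2]>.008)&(W[...,2]<.12)]
    p,q=f(A,a["m"]),f(W,m);print(n,len(p),len(q),p.mean(0).round(3) if len(p) else 0,q.mean(0).round(3),q[:,2].max().round(3))
inc([.4747,.222,.0912]);print(manip.read_state()["ft_torque"])
manip.close_job()
```

```text
doll 101 103 [ 0.621 -0.007  0.038] [ 0.621 -0.007  0.038] 0.064
dollS 70 73 [ 0.519 -0.396  0.032] [ 0.519 -0.397  0.031] 0.049
tape 597 604 [ 0.742 -0.265  0.034] [ 0.741 -0.265  0.034] 0.069
spool 73 26 [0.501 0.409 0.029] [0.501 0.419 0.034] 0.038
block 454 449 [ 0.519 -0.215  0.037] [ 0.522 -0.213  0.03 ] 0.038
jar 0 333 0 [ 0.462 -0.01   0.057] 0.082
t 25.25 tcp [0.4739 0.2219 0.0914] yaw 43.71 F [-4.6 -0.4 21.1] w 0.0092
  inc [0.06 0.05 0.02] [-0.0018 -0.0004  0.    ]
[-0.13427289  1.16154698  0.24530715]
the job is handed in; nothing more can be done
```

The jar is off the lock and standing upright on the clear worktop. The key is fully in and turned clockwise to what reads as its stop. I handed the job in at about 25 s, with the gripper still holding the key turned and pressing down with about 20 N.

- **Jar:** it stands at about (0.469, -0.002), with its top reading about 80 mm, which fits an upright jar.
- **Key seating:** at 35 N of push the key moved no further. The tool height at that point matched the shoulder resting on the lock face, and the key had not slipped in the jaws.
- **Turn:** the tool turned about 117° rather than 90°. The blade has play in its slot, about 15° by my estimate. The torque stayed near 0.08 N m until 109°, then climbed to about 0.25 N m as I kept turning, which I take as the stop.
- **Not fully explained:** the estimated play doesn't account for all of the extra turn; I put the rest down to give in the grip and arm. I could not see the cylinder's angle directly, and the picture limit stopped my last wrist view.
- **Other things:** both dolls, the tape dispenser and the key block read as unmoved, to within a few mm. The last scene picture showed the clamp, palette and glue in place, but I did not measure them. The spool read about 10 mm off in the last check, probably because the arm hid most of it (26 points against 73); nothing went near it.

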